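Put the four chisels back in their fitted inserts

TASK

Put the four flat-bladed chisels away, each in the oak insert whose blade recess is made for its width: the narrowest chisel in the narrowest recess and so on up to the widest. Each must lie down in its recess right way up, handle in the handle end and blade in the blade end; set them in, never drop or throw one, and leave the gouge lying where it is.

Things in the scene. Friction and masses are not known exactly. Their poses are not given: they have to be found in the camera images.
- chisel_12: Loose flat-bladed chisel, blade 12 mm wide (narrowest of four), 190 mm long, 120 g +/- a third. Pale handle. Origin: underside below the handle's thickest part (30 mm thick, axis 15 mm up), the grip point; fingers close along y. x to the cutting edge (at 125 mm), z up. Butt x = -65, handle to 35, blade 63 to 125 mm. Lies on a flat under the handle and its edge; mass centre 20-55 mm ahead.
- chisel_25: Loose flat-bladed chisel, blade 25 mm wide (second narrowest of four), 190 mm long, 150 g +/- a third. Pale handle. Origin: underside below the handle's thickest part (30 mm thick, axis 15 mm up), the grip point; fingers close along y. x to the cutting edge (at 125 mm), z up. Butt x = -65, handle to 35, blade 63 to 125 mm. Lies on a flat under the handle and its edge; mass centre 20-55 mm ahead.
- chisel_38: Loose flat-bladed chisel, blade 38 mm wide (second widest of four), 190 mm long, 180 g +/- a third. Pale handle. Origin: underside below the handle's thickest part (30 mm thick, axis 15 mm up), the grip point; fingers close along y. x to the cutting edge (at 125 mm), z up. Butt x = -65, handle to 35, blade 63 to 125 mm. Lies on a flat under the handle and its edge; mass centre 20-55 mm ahead.
- chisel_50: Loose flat-bladed chisel, blade 50 mm wide (widest of four), 190 mm long, 210 g +/- a third. Pale handle. Origin: underside below the handle's thickest part (30 mm thick, axis 15 mm up), the grip point; fingers close along y. x to the cutting edge (at 125 mm), z up. Butt x = -65, handle to 35, blade 63 to 125 mm. Lies on a flat under the handle and its edge; mass centre 20-55 mm ahead.
- insert_12: Fixed dark oak insert (shallow tray) for the 12 mm chisel, 62 x 224 x 16 high, recess 10 deep, floor at z = 6 mm. Blade end 28 mm wide (narrowest of four), handle end 46. Origin: underside, below the seated chisel's origin. x to blade end, z up. Recess x = -73 to 133 (8 mm play all round), blade end from 45; from -32 to 28 no side rims: room for fingers.
- insert_25: Fixed dark oak insert (shallow tray) for the 25 mm chisel, 62 x 224 x 16 high, recess 10 deep, floor at z = 6 mm. Blade end 41 mm wide (second narrowest of four), handle end 46. Origin: underside, below the seated chisel's origin. x to blade end, z up. Recess x = -73 to 133 (8 mm play all round), blade end from 45; from -32 to 28 no side rims: room for fingers.
- insert_38: Fixed dark oak insert (shallow tray) for the 38 mm chisel, 70 x 224 x 16 high, recess 10 deep, floor at z = 6 mm. Blade end 54 mm wide (second widest of four), handle end 46. Origin: underside, below the seated chisel's origin. x to blade end, z up. Recess x = -73 to 133 (8 mm play all round), blade end from 45; from -32 to 28 no side rims: room for fingers.
- insert_50: Fixed dark oak insert (shallow tray) for the 50 mm chisel, 82 x 224 x 16 high, recess 10 deep, floor at z = 6 mm. Blade end 66 mm wide (widest of four), handle end 46. Origin: underside, below the seated chisel's origin. x to blade end, z up. Recess x = -73 to 133 (8 mm play all round), blade end from 45; from -32 to 28 no side rims: room for fingers.
- gouge: Gouge, 190 mm long, 160 g, handle as on the chisels, but its blade is a trough (curved across, hollow side up), about 32 mm wide. It lies among the chisels and stays there. Origin and axes as for the chisels: underside below the handle's thickest part, x to the cutting edge, z up.
Mind the look-alikes: they are no part of the job. What is shaped like the chisel_38 but yellow is not meant.

How it is judged:
By the outcome, as a careful person would: the job done as asked, in the order asked, and still so for the second after the job is handed in, with the robot touching nothing.
It also fails if it takes over 115 s, if anything falls off the work surface, if the arm or the gripper's body presses on something with over 40 N, if the wrist force passes 120 N, or if a joint passes its speed limit or range.

ROBOT

A 7-joint arm with a two-finger parallel gripper is mounted at the origin on the work surface. World frame = base frame: x ahead of the robot, y to its left, z up, the work surface at z = 0. Lengths are in m, angles in rad, forces in N, time in s.
With the tool pointing down it reaches from about 0.4 to 0.85 m from the base axis. Payload 6.9 kg.
Tool frame: the origin (TCP) lies midway between the tips of the shut fingers; the grasp point (between the pads) lies ctrl.grip_depth behind it (ctrl.grip_depth is the distance from the TCP to the grasp point, in m); z points along the fingers, y is the line along which they close (so a half turn about z gives the same grasp; the last joint's range is limited). The gripper opens to 85 mm and grips with 20 to 120 N. Pads are 22 mm wide; open, the fingers measure 114 mm over their backs; the gripper's body (76 mm by 85 mm) begins 54 mm behind the grasp point. The pads swing forward as they close: fully open they stand 13 mm farther back than shut.
Start: joints at [-1.075, 0.507, -0.238, 1.5, 0.126, 1.149, -0.155], TCP at [0.238, 0.578, 0.231] pointing down, gripper open.
Joint ranges: [-3.08, 3.08], [-0.24, 2.05], [-1.43, 1.35], [0, 2.5], [-1.52, 4.66], [0.17, 1.96], [-2.89, 2.89]. Speed limits (rad/s): [2.39, 2.39, 3.14, 3.14, 3.14, 3.14, 3.14].

INTERFACE

Orientations are given as [roll, pitch, yaw] about the fixed x, y, z axes, in that order (R = Rz(yaw) Ry(pitch) Rx(roll)).
In Python, from rig import ctrl, imaging, workorder gives the robot as it stands.
- The arm moves only by the tool move_arm, never from a script. Its argument "motion" is one flat list of numbers, 7 for each row, row after row: the turn, a rotation vector about the world's x, y, z in degrees, then the shift along the world's x, y, z in m, then the finger opening in m, from 0 to 0.0854. In form: [wx, wy, wz, x, y, z, grip, wx, wy, wz, x, y, z, grip, ...]. A call has 1 to 5 rows; each row shifts and turns the commanded pose from where the row before left it; what a row does not reach is not made up. A row lasts 1/8 s, in which the tool goes at most 62.5 mm and 10.7 degrees, less where a joint would pass 70% of its speed; a pose out of reach is approached as far as the arm can. A call is refused whole if a number of a shift passes 0.0625 or a number of a turn 10.7, either way. A call with a gripper value outside its range is refused whole. The fingers move at their own pace and stop on an object; the grip force is fixed at half the most. Time passes only in rows, so rows that do not move let the fingers close. It gives the time, the measured TCP pose, the force, the opening and the grip force at its end, in the units of the state.
- ctrl.read_state(): the state, without advancing time (a new reading comes with each control period).
- imaging.read_camera(name): name is "side" or "top" or "wrist"; returns a dict with "image" (384x512x3 uint8, red, green, blue), "fx", "fy", "cx", "cy" (pixels), "T" (4x4, takes a point from camera to world coordinates); the wrist camera has in their place "tool_from_camera" (4x4, takes a point from camera to tool coordinates, whose origin is the TCP and whose axes are the flange's). Camera axes: x right, y up, looking along -z (the intrinsics and any distortion apply to the point x, -y, -z); pixel columns grow to the right and rows downward; lengths in m; the calibration is good to about 2 mm. The wrist camera is an equidistant fisheye: a pixel r from the principal point sees the ray r / f radians off the axis. A picture is of the moment at which its call begins: read the wrist's pose just before it. There is no depth.
- workorder.job_done(): hands the job in; it is judged then, once.
The state is a dict: "clock": time; "joints": joint angles; "dq": joint speeds; "joint_efforts": joint torques, N m; "eef_pos": TCP position; "ee_rot": TCP orientation; "contact_force": force on the tool from outside, world axes, zero at the start; "ft_torque": the same for the moment, N m; "grip_width": finger opening in m; "grasp_force": force on a finger pad.
Only numpy, scipy, OpenCV 4.12 (cv2) and the standard library are available. Lean on these libraries where they do the work, as an engineer would, in place of code of your own. Each camera call takes 0.05 s, during which the arm holds its last target. There are 200 camera calls.

## Working session

There is one attempt and no reset: what is moved stays moved. The work goes in short steps, Python scripts to look and compute and a tool call to move; the robot and the scene stay as the last step left them, time stands still between calls to the robot, and variables do not carry over. Pictures are saved under pics/ and viewed, at most 14 in all, crops included, and the job is handed in when it is done.

Besides the shell and the picture viewer there is one more tool, called after "Call:" as name(argument=value, ...), one argument or row to a line, values as JSON. move_arm: Moves the arm, as the interface text tells. Its arguments: {"type":"object","properties":{"motion":{"type":"array","items":{"type":"number"}}},"required":["motion"]}

```bash
ls; mkdir -p pics; python3 - <<'E'
from rig import ctrl, imaging
import cv2, numpy as np
s=ctrl.read_state(); print(s['clock'],s['eef_pos'],s['ee_rot'],ctrl.grip_depth)
for n in ['top','side','wrist']:
    c=imaging.read_camera(n); np.savez(f'pics/{n}0.npz',**c)
    print(n,{k:(np.round(v,3).tolist() if k!='image' else v.shape) for k,v in c.items()})
    cv2.imwrite(f'pics/{n}0.png',cv2.resize(c['image'][:,:,::-1],(800,600),interpolation=cv2.INTER_CUBIC))
E
```

```text
pics
0.0 [0.23740025 0.57761201 0.23042752] [-3.13979196e+00  6.34292626e-05  2.75180883e+00] 0.0187
top {'image': (384, 512, 3), 'fx': 363.027, 'fy': 363.027, 'cx': 254.438, 'cy': 191.402, 'T': [[-0.024, 0.995, -0.099, 0.213], [-1.0, -0.023, 0.009, 0.092], [0.007, 0.099, 0.995, 1.376], [0.0, 0.0, 0.0, 1.0]]}
side {'image': (384, 512, 3), 'fx': 424.338, 'fy': 424.338, 'cx': 261.165, 'cy': 188.238, 'T': [[0.703, 0.458, -0.544, -0.428], [-0.711, 0.435, -0.552, -0.724], [-0.016, 0.775, 0.632, 0.954], [0.0, 0.0, 0.0, 1.0]]}
wrist {'image': (384, 512, 3), 'fx': 297.319, 'fy': 297.319, 'cx': 255.415, 'cy': 187.003, 'tool_from_camera': [[0.001, 0.953, 0.303, 0.078], [1.0, -0.001, -0.001, 0.001], [-0.0, 0.303, -0.953, -0.142], [0.0, 0.0, 0.0, 1.0]]}
```

View pics/top0.png

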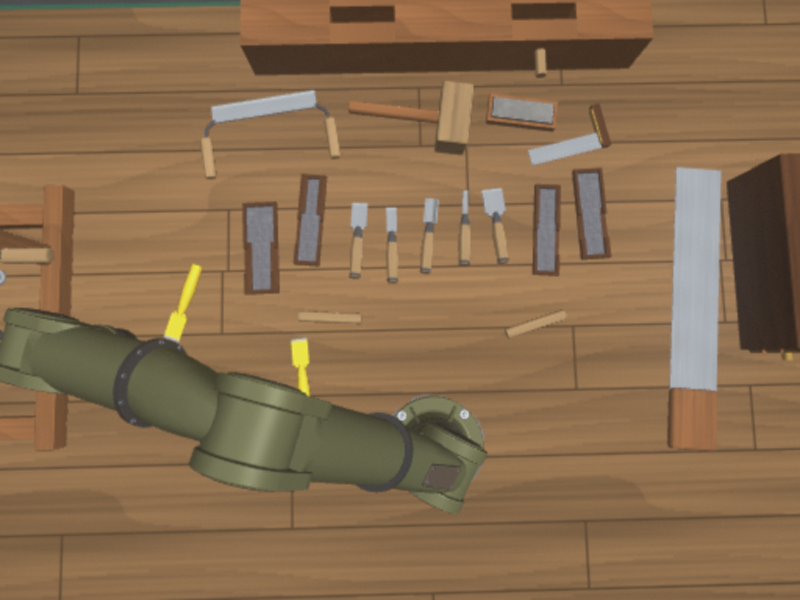

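View pics/side0.png

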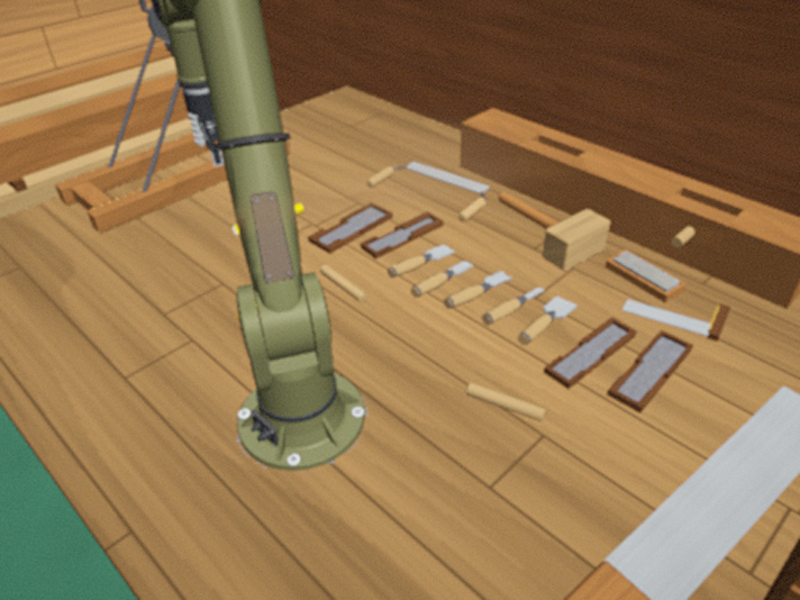

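Candidates (800×600 top-view pixels): elongated tools at (358,240), (392,245), (430,235), (465,228), (496,225), one of which is the gouge. The yellow decoys are at (183,300) and (302,365). Trays are at (261,247), (310,220), (546,228), (591,213). I'll move the wrist camera over the row for close views.

```bash
cat > h.py <<'E'
import numpy as np, cv2
from rig import ctrl, imaging
from scipy.spatial.transform import Rotation as R
def snap(name,tag):
    s=ctrl.read_state(); c=imaging.read_camera(name)
    if name=='wrist':
        T=np.eye(4); T[:3,:3]=R.from_euler('xyz',s['ee_rot']).as_matrix(); T[:3,3]=s['eef_pos']
        c['T']=T@c['tool_from_camera']
    np.savez(f'pics/{tag}.npz',**c); return c
def load(tag): return dict(np.load(f'pics/{tag}.npz'))
def ray(c,px):
    px=np.atleast_2d(px).astype(float)
    x=(px[:,0]-c['cx'])/c['fx']; y=(px[:,1]-c['cy'])/c['fy']
    if 'tool_from_camera' in c:
        r=np.hypot(x,y)+1e-12; d=np.c_[np.sin(r)*x/r,-np.sin(r)*y/r,-np.cos(r)]
    else: d=np.c_[x,-y,-np.ones_like(x)]
    return d@c['T'][:3,:3].T
def onz(c,px,z):
    d=ray(c,px); o=c['T'][:3,3]; return o+d*((z-o[2])/d[:,2])[:,None]
def proj(c,P):
    p=(np.atleast_2d(P)-c['T'][:3,3])@c['T'][:3,:3]
    x,y,z=p[:,0],-p[:,1],-p[:,2]
    if 'tool_from_camera' in c:
        r=np.hypot(x,y); t=np.arctan2(r,z); x,y=x/r*t,y/r*t
    else: x,y=x/z,y/z
    return np.c_[c['fx']*x+c['cx'],c['fy']*y+c['cy']]
def tri(c1,p1,c2,p2):
    d1,d2=ray(c1,p1)[0],ray(c2,p2)[0]; o1,o2=c1['T'][:3,3],c2['T'][:3,3]
    A=np.c_[d1,-d2]; s=np.linalg.lstsq(A,o2-o1,rcond=None)[0]
    return (o1+d1*s[0]+o2+d2*s[1])/2
def rect(c,x0,x1,y0,y1,z,mm=1.0):
    """orthographic map of plane z; row 0 = x1, col 0 = y1 ; mm per pixel"""
    h=int((x1-x0)*1000/mm); w=int((y1-y0)*1000/mm)
    X=x1-np.arange(h)*mm/1000; Y=y1-np.arange(w)*mm/1000
    g=np.stack(np.meshgrid(X,Y,indexing='ij')+[np.full((h,w),z)] if False else [*np.meshgrid(X,Y,indexing='ij'),np.full((h,w),z)],-1).reshape(-1,3)
    m=proj(c,g).reshape(h,w,2).astype(np.float32)
    return cv2.remap(c['image'],m[...,0],m[...,1],cv2.INTER_CUBIC)[:,:,::-1]
E
python3 - <<'E'
from h import *
c=load('top0')
s=.64
for n,p in dict(i1=(261,247),i2=(310,220),i3=(546,228),i4=(591,213),c1=(357,250),c2=(392,258),g=(429,245),c4=(465,243),c5=(499,238)).items():
    print(n,np.round(onz(c,[p[0]*s,p[1]*s],.01),3))
E
```

```text
i1 [[0.484 0.409 0.01 ]]
i2 [[0.548 0.289 0.01 ]]
i3 [[ 0.516 -0.289  0.01 ]]
i4 [[ 0.551 -0.402  0.01 ]]
c1 [[0.471 0.175 0.01 ]]
c2 [[0.449 0.091 0.01 ]]
g [[ 0.48  -0.001  0.01 ]]
c4 [[ 0.483 -0.089  0.01 ]]
c5 [[ 0.493 -0.173  0.01 ]]
```

Call:
move_arm(
  motion=[0, 0, 5.6, 0.03, -0.045, 0, 0.0854, 0, 0, 5.6, 0.03, -0.045, 0, 0.0854, 0, 0, 5.6, 0.03, -0.045, 0, 0.0854, 0, 0, 5.5, 0.03, -0.045, 0, 0.0854, 0, 0, 0, 0.03, -0.045, 0, 0.0854],
)

```text
clock: 0.78
eef_pos: [0.3883, 0.3514, 0.2311]
ee_rot: [-3.141, -0.0, -3.141]
contact_force: [1.0, 1.1, -0.6]
grip_width: 0.0855
grasp_force: 0.0
```

Call:
move_arm(
  motion=[0, 0, 0, 0.03, -0.045, 0, 0.0854, 0, 0, 0, 0, 0, 0, 0.0854],
)

```text
clock: 1.02
eef_pos: [0.4204, 0.3033, 0.231]
ee_rot: [-3.139, 0.001, 3.133]
contact_force: [-0.0, 0.5, -0.4]
grip_width: 0.0855
grasp_force: 0.0
```

```bash
python3 -c "
from h import *
snap('wrist','w1');s=ctrl.read_state();print(s['eef_pos'],s['ee_rot'],s['joints'])"
```

```text
[0.41866594 0.30606394 0.23109887] [-3.14077564e+00 -1.00300691e-04  3.13630073e+00] [-0.46959309  0.34712769 -0.29118408  1.77663222  0.11445435  1.03488404
  0.76251504]
```

Call:
move_arm(
  motion=[0, 0, 0, 0, -0.06, 0, 0.0854, 0, 0, 0, 0, -0.06, 0, 0.0854, 0, 0, 0, 0, -0.06, 0, 0.0854, 0, 0, 0, 0, 0, 0, 0.0854],
)

```text
clock: 1.58
eef_pos: [0.4171, 0.1247, 0.2313]
ee_rot: [-3.14, -0.0, 3.136]
contact_force: [0.5, 1.3, 0.1]
grip_width: 0.0855
grasp_force: 0.0
```

```bash
python3 -c "
from h import *
snap('wrist','w2');s=ctrl.read_state();print(s['eef_pos'],s['ee_rot'],s['joints'])"
```

```text
[0.41729335 0.1275718  0.23143807] [3.14156386e+00 1.93044810e-04 3.13874524e+00] [-0.15996088  0.21709037 -0.2385249   1.96377021  0.06190116  0.96740148
  1.13971273]
```

Call:
move_arm(
  motion=[0, 0, 0, 0, -0.06, 0, 0.0854, 0, 0, 0, 0, -0.06, 0, 0.0854, 0, 0, 0, 0, -0.06, 0, 0.0854, 0, 0, 0, 0, 0, 0, 0.0854],
)

```text
clock: 2.12
eef_pos: [0.4179, -0.0541, 0.2312]
ee_rot: [-3.141, 0.0, 3.137]
contact_force: [-0.1, 1.2, 0.3]
grip_width: 0.0856
grasp_force: 0.0
```

```bash
python3 -c "
from h import *
snap('wrist','w3');s=ctrl.read_state();print(s['eef_pos'],s['ee_rot'],s['joints'])"
```

```text
[ 0.41808848 -0.05148518  0.23120393] [3.14112983e+00 1.23162672e-04 3.13991409e+00] [ 0.16496797  0.1906537  -0.12106994  1.99717761  0.02746345  0.95519901
  1.59932974]
```

Call:
move_arm(
  motion=[0, 0, 0, 0, -0.06, 0, 0.0854, 0, 0, 0, 0, -0.06, 0, 0.0854, 0, 0, 0, 0, -0.06, 0, 0.0854, 0, 0, 0, 0, 0, 0, 0.0854],
)

```text
clock: 2.68
eef_pos: [0.4186, -0.2338, 0.2309]
ee_rot: [-3.141, 0.0, 3.138]
contact_force: [0.3, 1.4, -0.2]
grip_width: 0.0851
grasp_force: 0.0
```

```bash
python3 -c "
from h import *
snap('wrist','w4');s=ctrl.read_state();print(s['clock'],s['eef_pos'],s['ee_rot'],s['joints'])
a=np.hstack([rect(load('w1'),.36,.66,.04,.46,.01,.9)]); b=rect(load('w4'),.36,.66,-.46,-.04,.01,.9)
cv2.imwrite('pics/r14.png',np.hstack([a,b])[:,:]); print(a.shape)
cv2.imwrite('pics/r14.png',np.vstack([cv2.resize(a,(410,293)),cv2.resize(b,(410,293))]))
cv2.imwrite('pics/r14.png',cv2.resize(np.vstack([a,b]),None,fx=.89,fy=.89) if 0 else cv2.resize(np.vstack([rect(load('w1'),.38,.64,.02,.46,.01,.9),rect(load('w4'),.38,.64,-.46,-.02,.01,.9)]),(506,598)))
"
```

```text
2.725 [ 0.41880978 -0.23097106  0.23084173] [ 3.14069427e+00 -7.18152537e-05  3.14129665e+00] [ 0.46325897  0.27776756 -0.01287858  1.87384317  0.00329303  0.99046216
  2.01956725]
(333, 466, 3)
```

View pics/r14.png

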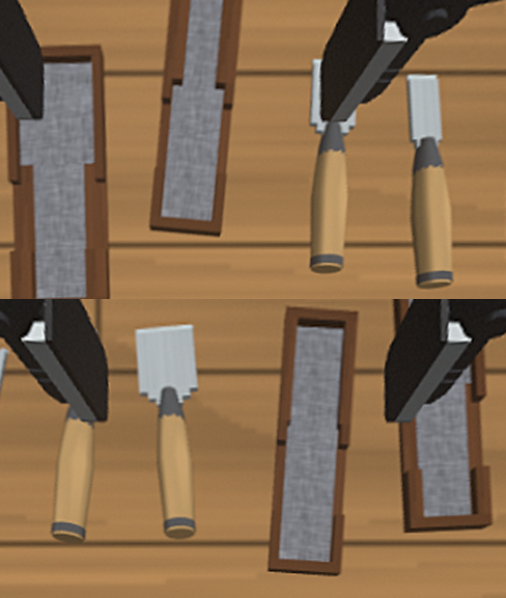

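```bash
python3 - <<'E'
from h import *
# ranges: w1 y .1...48, etc
rs=[('w1',.14,.53),('w2',-.07,.32),('w3',-.25,.14),('w4',-.46,-.07)]
t=[]
for n,a,b in rs:
    im=np.ascontiguousarray(rect(load(n),.37,.665,a,b,.01,1.0))
    for y in np.arange(np.ceil(a*20)/20,b,.05):
        u=int((b-y)*1000); cv2.line(im,(u,0),(u,5),(0,0,255),1); cv2.putText(im,f'{y*100:.0f}',(u,14),0,.3,(0,0,255),1)
    cv2.putText(im,n,(3,290),0,.4,(0,0,255),1)
    t.append(cv2.copyMakeBorder(im,0,4,0,8,cv2.BORDER_CONSTANT))
cv2.imwrite('pics/m.png',np.vstack([np.hstack(t[:2]),np.hstack(t[2:])]))
E
```

```text
(no output)
```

View pics/m.png

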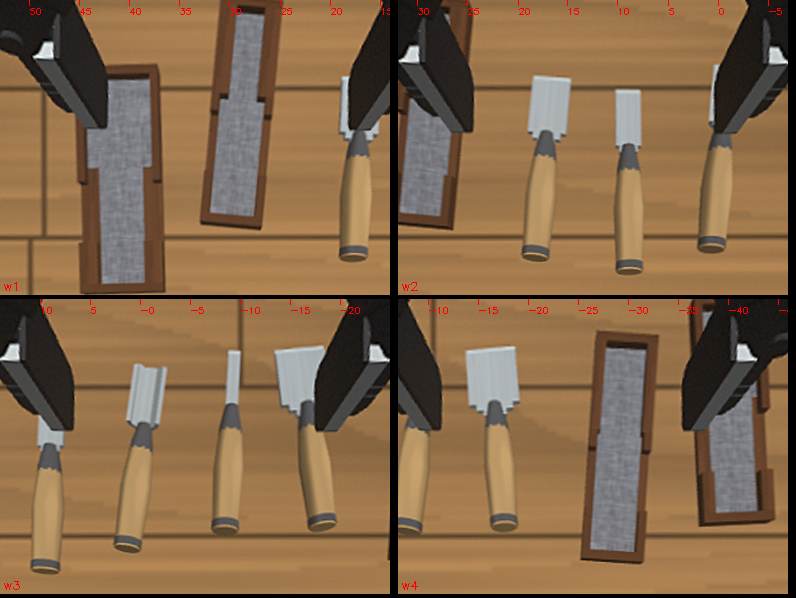

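Identification: chisels from left to right are 38 at (552,150), 25 at (628,180), the gouge at (140,450) with its trough blade, 12 at (230,440) and 50 at (495,430). The trays are i1 (120,180), with the widest blade end, so insert_50; i2 (235,110), narrowest, so insert_12; i3 (620,450), about 41 mm, so insert_25; i4 (735,440), so insert_38 to be confirmed. I need two more views to see i4 and i2 whole.

Call:
move_arm(
  motion=[0, 0, 0, 0.03, -0.05, 0, 0.0854, 0, 0, 0, 0.03, -0.05, 0, 0.0854, 0, 0, 0, 0, 0, 0, 0.0854, 0, 0, 0, 0, 0, 0, 0.0854],
)

```text
clock: 3.22
eef_pos: [0.479, -0.3284, 0.2307]
ee_rot: [3.139, -0.0, -3.138]
contact_force: [-1.0, 0.5, 0.9]
grip_width: 0.0856
grasp_force: 0.0
```

```bash
python3 -c "
from h import *
snap('wrist','w5')"
```

Call:
move_arm(
  motion=[0, 0, 0, 0, 0.06, 0, 0.0854, 0, 0, 0, 0, 0.06, 0, 0.0854, 0, 0, 0, 0, 0.06, 0, 0.0854, 0, 0, 0, 0, 0.06, 0, 0.0854, 0, 0, 0, 0, 0.06, 0, 0.0854],
)

```text
clock: 3.9
eef_pos: [0.4764, -0.028, 0.232]
ee_rot: [3.141, 0.001, -3.139]
contact_force: [0.4, 0.4, 0.3]
grip_width: 0.0853
grasp_force: 0.0
```

Call:
move_arm(
  motion=[0, 0, 0, 0, 0.06, 0, 0.0854, 0, 0, 0, 0, 0.06, 0, 0.0854, 0, 0, 0, 0, 0.06, 0, 0.0854, 0, 0, 0, 0, 0, 0, 0.0854, 0, 0, 0, 0, 0, 0, 0.0854],
)

```text
clock: 4.53
eef_pos: [0.4764, 0.1487, 0.2315]
ee_rot: [-3.141, 0.0, -3.14]
contact_force: [-0.4, -0.5, -0.1]
grip_width: 0.0856
grasp_force: 0.0
```

```bash
python3 - <<'E'
from h import *
snap('wrist','w6'); s=ctrl.read_state(); print(s['clock'],s['eef_pos'],s['ee_rot'])
rs=[('w6',.14,.53),('w6',.1-.1,.39),('w5',-.39,0),('w5',-.51,-.12)]
t=[]
for n,a,b in rs:
    im=np.ascontiguousarray(rect(load(n),.40,.695,a,b,.016,1.0))
    t.append(cv2.copyMakeBorder(im,0,4,0,8,cv2.BORDER_CONSTANT))
cv2.imwrite('pics/m2.png',np.vstack([np.hstack(t[:2]),np.hstack(t[2:])]))
E
```

```text
4.575 [0.47676689 0.14760866 0.23153657] [-3.14091794e+00  9.62635715e-05  3.14125997e+00]
```

View pics/m2.png

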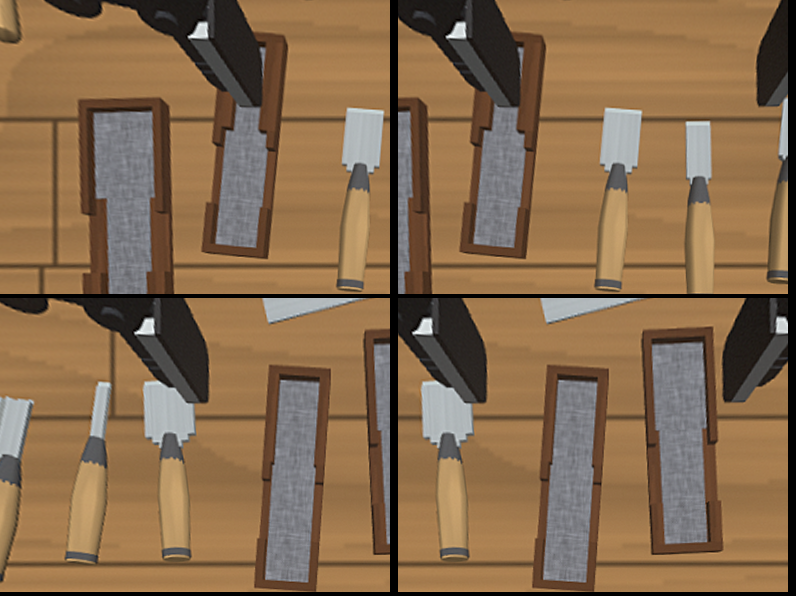

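```bash
cat > pose.py <<'E'
from h import *
def A(tag,b,off,px,z,plane=.01,x1=.665):   # mosaic px -> world at height z
    P=np.array([x1-(px[1]-off[1])/1000,b-(px[0]-off[0])/1000,plane]); c=load(tag)
    return onz(c,proj(c,P),z)[0]
O=dict(a=(0,0),b=(398,0),c=(0,299),d=(398,299))
m1=lambda k,px,z:A({'a':'w1','b':'w2','c':'w3','d':'w4'}[k],{'a':.53,'b':.32,'c':.14,'d':-.07}[k],O[k],px,z)
m2=lambda k,px,z:A({'a':'w6','b':'w6','c':'w5','d':'w5'}[k],{'a':.53,'b':.39,'c':0,'d':-.12}[k],O[k],px,z,.016,.695)
if __name__=='__main__':
    zb=.004; zt=.003
    ch={38:[(m1('b',(552,77.5),zt),m1('b',(536,260),zb)),(m2('b',(621,109),zt),m2('b',(608.5,290),zb))],
        25:[(m1('b',(628,90.5),zt),m1('b',(629,273),zb))],
        12:[(m1('c',(234.5,350.5),zt),m1('c',(224,533),zb)),(m2('c',(103,382.5),zt),m2('c',(81,562),zb))],
        50:[(m1('d',(490.5,349),zt),m1('d',(504,530),zb)),(m2('c',(168,381),zt),m2('c',(175,560),zb))]}
    for k,v in ch.items():
        for t,bu in v:
            d=t-bu; L=np.hypot(d[0],d[1]); u=d[:2]/L
            print('chisel',k,'tip',np.round(t[:2],4),'L',round(L,4),'yaw',round(np.degrees(np.arctan2(u[1],u[0])),1),'origin',np.round((t[:2]*65+bu[:2]*125)/190,4))
    z=.016
    ins={38:[m2('d',p,z) for p in [(643,331),(713,328),(722,550),(653,553)]],
         25:[m2('d',p,z) for p in [(547,367),(608,369),(596,590),(533,588)]],
         12:[None]+[m2('a',p,z) for p in [(287,37),(268,258),(203,253)]],
         50:[m2('a',p,z) for p in [(79,101),(166,97)]]+[m1('a',p,z) for p in [(164,291),(81,292)]]}
    ins[12][0]=ins[12][1]+ins[12][3]-ins[12][2]
    for k,v in ins.items():
        v=np.array(v)[:,:2]; top=(v[0]+v[1])/2; bot=(v[2]+v[3])/2; d=top-bot; L=np.hypot(*d); u=d/L; c=(top+bot)/2
        print('insert',k,'L',round(L,4),'W',np.round([np.hypot(*(v[0]-v[1])),np.hypot(*(v[3]-v[2]))],4),'yaw',round(np.degrees(np.arctan2(u[1],u[0])),1),'origin',np.round(c-.03*u,4))
    f=lambda fn,t,b,k,px,pl,x1: proj(load(t),[x1-(px[1]-O[k][1])/1000,b-(px[0]-O[k][0])/1000,pl])[0]
    g1=lambda k,px:(load({'a':'w1','b':'w2','c':'w3','d':'w4'}[k]),f(0,{'a':'w1','b':'w2','c':'w3','d':'w4'}[k],{'a':.53,'b':.32,'c':.14,'d':-.07}[k],k,px,.01,.665))
    print('tri i2 BR',tri(*g1('a',(262,228)),*g1('b',(451,229))),'38 ferrule top',tri(*g1('a',(354,245)),*g1('b',(537,245))))
    print('12 neck',tri(*g1('c',(232,405)),*g1('d',(413-3,0+405))))
E
python3 pose.py
```

```text
chisel 38 tip [0.5923 0.1668] L 0.1869 yaw -5.0 origin [0.4698 0.1774]
chisel 38 tip [0.5928 0.1676] L 0.188 yaw -3.9 origin [0.4694 0.1761]
chisel 25 tip [0.579  0.0893] L 0.1862 yaw 0.3 origin [0.4566 0.0887]
chisel 12 tip [ 0.6188 -0.0953] L 0.1866 yaw -3.3 origin [ 0.4962 -0.0882]
chisel 12 tip [ 0.6191 -0.0948] L 0.1874 yaw -6.8 origin [ 0.4967 -0.0803]
chisel 50 tip [ 0.6203 -0.1611] L 0.1853 yaw 4.3 origin [ 0.4987 -0.1703]
chisel 50 tip [ 0.6207 -0.1622] L 0.1858 yaw 2.4 origin [ 0.4986 -0.1672]
insert 38 L 0.2222 W [0.0701 0.0691] yaw 2.5 origin [ 0.5235 -0.406 ]
insert 25 L 0.2214 W [0.061 0.063] yaw -3.4 origin [ 0.4856 -0.2912]
insert 12 L 0.2218 W [0.0652 0.0652] yaw -4.9 origin [0.5201 0.2876]
insert 50 L 0.223 W [0.0871 0.0816] yaw 0.4 origin [0.4545 0.4064]
tri i2 BR [0.43702379 0.26781352 0.00800458] 38 ferrule top [0.41785848 0.17951496 0.01987266]
12 neck [ 0.54750225 -0.08993488  0.02913565]
```

```bash
sed -i 's/zb=.004/zb=.016/' pose.py; python3 pose.py | grep chisel
python3 - <<'E'
from h import *
def ch(c,im,o,yaw,w):
    u=np.array([np.cos(np.radians(yaw)),np.sin(np.radians(yaw))]); v=np.array([-u[1],u[0]])
    pt=lambda x,y,z:np.r_[np.array(o)+x*u/1e3+y*v/1e3,z/1e3]
    for q in ([pt(-65,0,15),pt(125,0,3)],[pt(63,-w/2,3),pt(125,-w/2,3),pt(125,w/2,3),pt(63,w/2,3)],[pt(0,-15,15),pt(0,15,15)]):
        cv2.polylines(im,[np.round(proj(c,q)*2).astype(int)],False,(0,0,255),1)
ims=[]
for t,l in dict(w2=[(38,.470,.177,-4.7),(25,.455,.0895,-.2)],w3=[(12,.495,-.085,-4.6),(25,.455,.0895,-.2)],w5=[(50,.498,-.1695,3.8),(12,.495,-.085,-4.6)]).items():
    c=load(t); im=cv2.resize(c['image'][:,:,::-1],None,fx=2,fy=2,interpolation=cv2.INTER_CUBIC)
    for w,x,y,a in l: ch(c,im,(x,y),a,w)
    P=[proj(c,[x,y,.01])[0]*2 for _,x,y,_ in l]; m=np.mean(P,0).astype(int)
    y0=int(np.clip(m[1]-300,0,168)); x0=int(np.clip(m[0]-133,0,758)); ims.append(im[y0:y0+600,x0:x0+266])
cv2.imwrite('pics/ov.png',np.hstack(ims))
E
```

```text
chisel 38 tip [0.5923 0.1668] L 0.1889 yaw -4.3 origin [0.4684 0.1762]
chisel 38 tip [0.5928 0.1676] L 0.1882 yaw -3.6 origin [0.4692 0.1754]
chisel 25 tip [0.579  0.0893] L 0.1879 yaw -0.1 origin [0.4554 0.0895]
chisel 12 tip [ 0.6188 -0.0953] L 0.1896 yaw -3.6 origin [ 0.4942 -0.0875]
chisel 12 tip [ 0.6191 -0.0948] L 0.1877 yaw -4.2 origin [ 0.496  -0.0857]
chisel 50 tip [ 0.6203 -0.1611] L 0.1885 yaw 4.8 origin [ 0.4967 -0.1715]
chisel 50 tip [ 0.6207 -0.1622] L 0.1871 yaw 3.9 origin [ 0.4979 -0.1706]
```

View pics/ov.png

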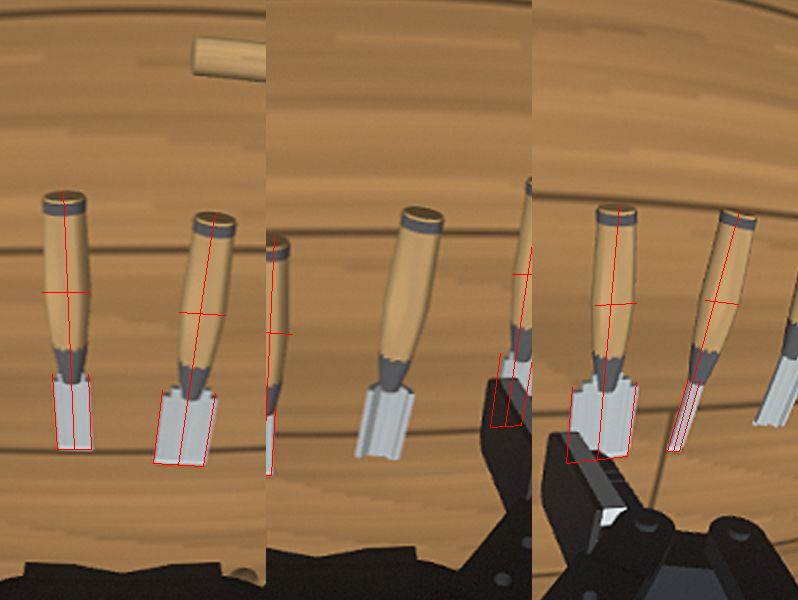

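The overlay of the 12, 25, 38 and 50 models falls exactly on the tools, and the gouge (third tool, trough blade, at (400,330) in the overlay) is excluded. I'll start with the 12 mm.

Call:
move_arm(
  motion=[0, 0, -0.8, 0.0036, -0.047, -0.02, 0.06, 0, 0, -0.8, 0.0036, -0.047, -0.02, 0.06, 0, 0, -0.8, 0.0036, -0.047, -0.02, 0.06, 0, 0, -0.8, 0.0036, -0.047, -0.02, 0.06, 0, 0, -0.8, 0.0036, -0.047, -0.02, 0.06],
)

```text
clock: 5.2
eef_pos: [0.4948, -0.0899, 0.131]
ee_rot: [-3.141, 0.001, 3.068]
contact_force: [0.2, 0.2, 0.1]
grip_width: 0.0597
grasp_force: 0.0
```

Call:
move_arm(
  motion=[0, 0, 0, 0, 0, -0.03, 0.06, 0, 0, 0, 0, 0, -0.03, 0.06, 0, 0, 0, 0, 0, -0.01, 0.06, 0, 0, 0, 0, 0, 0, 0.06, 0, 0, 0, 0, 0, 0, 0.06],
)

```text
clock: 5.82
eef_pos: [0.4961, -0.0871, 0.0623]
ee_rot: [-3.141, 0.002, 3.071]
contact_force: [-0.5, 0.7, 0.5]
grip_width: 0.0602
grasp_force: 0.0
```

```bash
python3 - <<'E'
from h import *
c=snap('wrist','w7'); s=ctrl.read_state(); print(s['eef_pos'],s['ee_rot'],s['grip_width'])
cv2.imwrite('pics/w7.png',c['image'][:,:,::-1])
E
```

```text
[ 0.49622609 -0.08704877  0.06240626] [-3.14136928e+00  1.99479434e-03  3.07106562e+00] 0.05941372580519458
```

View pics/w7.png

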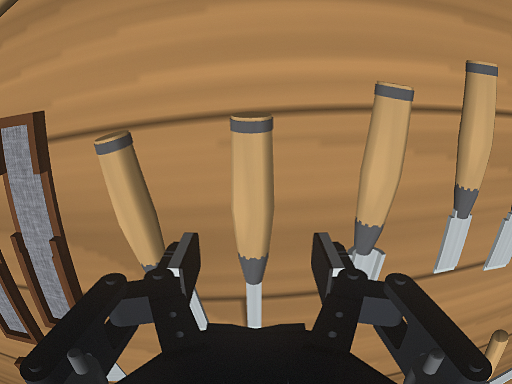

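The 12 mm chisel (handle at (252,190)) lies centred and straight between the fingers. Going down to grip.

Call:
move_arm(
  motion=[0, 0, 0, 0, 0, -0.025, 0.06, 0, 0, 0, 0, 0, -0.02, 0.06, 0, 0, 0, 0, 0, -0.012, 0.06, 0, 0, 0, 0, 0, 0, 0.02, 0, 0, 0, 0, 0, 0, 0.02],
)

```text
clock: 6.5
eef_pos: [0.4959, -0.087, 0.0051]
ee_rot: [-3.141, 0.001, 3.071]
contact_force: [-1.5, 0.5, 4.5]
grip_width: 0.0272
grasp_force: 58.7
```

Call:
move_arm(
  motion=[0, 0, 0, 0, 0, 0, 0, 0, 0, 0, 0, 0, 0, 0, 0, 0, 0, 0, 0, 0, 0, 0, 0, 0, 0, 0, 0.01, 0],
)

```text
clock: 7.0
eef_pos: [0.4952, -0.0868, 0.0144]
ee_rot: [3.142, -0.001, 3.071]
contact_force: [0.5, 0.3, -1.7]
grip_width: 0.027
grasp_force: 59.4
```

Call:
move_arm(
  motion=[0, 0, 0, 0, 0, 0.05, 0, 0, 0, 0, 0, 0, 0.05, 0, 0, 0, -0.3, 0.003, 0.047, 0, 0, 0, 0, -0.3, 0.003, 0.047, 0, 0, 0, 0, -0.3, 0.003, 0.047, 0, 0],
)

```text
clock: 7.62
eef_pos: [0.5046, 0.0554, 0.1151]
ee_rot: [3.141, 0.001, 3.055]
contact_force: [1.5, 0.0, -0.6]
grip_width: 0.0272
grasp_force: 59.6
```

Call:
move_arm(
  motion=[0, 0, 0, 0.0032, 0.0467, 0, 0, 0, 0, 0, 0.0032, 0.0467, 0, 0, 0, 0, 0, 0.0032, 0.0467, 0, 0, 0, 0, 0, 0.0032, 0.0467, 0, 0, 0, 0, 0, 0.0032, 0.0467, 0, 0],
)

```text
clock: 8.25
eef_pos: [0.5204, 0.289, 0.1149]
ee_rot: [-3.142, 0.0, 3.056]
contact_force: [0.8, -0.2, -1.1]
grip_width: 0.0272
grasp_force: 59.6
```

Call:
move_arm(
  motion=[0, 0, 0, 0, 0, -0.03, 0, 0, 0, 0, 0, 0, -0.02, 0, 0, 0, 0, 0, 0, 0, 0],
)

```text
clock: 8.62
eef_pos: [0.5194, 0.2871, 0.0633]
ee_rot: [-3.14, -0.003, 3.056]
contact_force: [-0.1, 0.7, -1.0]
grip_width: 0.0275
grasp_force: 59.6
```

```bash
python3 - <<'E'
from h import *
c=snap('wrist','w8'); s=ctrl.read_state(); print(s['eef_pos'],s['ee_rot'],s['grip_width'],s['contact_force'],s['ft_torque'])
d=snap('side','s8')
a=cv2.resize(c['image'],(400,300)); o=proj(d,[.55,.29,.06])[0].astype(int); print(o)
b=cv2.resize(d['image'][max(o[1]-55,0):o[1]+55,max(o[0]-73,0):o[0]+73],(400,300),interpolation=cv2.INTER_CUBIC)
cv2.imwrite('pics/w8.png',np.hstack([a,b])[:,:,::-1])
E
```

```text
[0.52018562 0.2873692  0.06437129] [-3.14088353e+00 -9.71177055e-04  3.05544840e+00] 0.027173073764249583 [ 0.51285585 -0.05920984 -0.64089252] [ 0.04204004  0.0144808  -0.0044589 ]
[256 137]
```

View pics/w8.png

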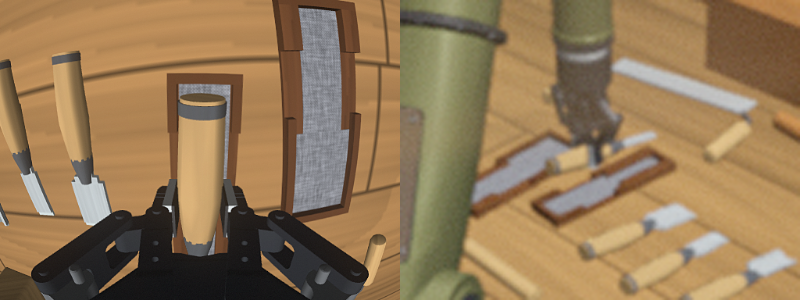

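The chisel is level in the grip, with its handle at (200,170) centred over insert_12. Lowering.

Call:
move_arm(
  motion=[0, 0, 0, 0, 0, -0.025, 0, 0, 0, 0, 0, 0, -0.017, 0, 0, 0, 0, 0, 0, -0.008, 0, 0, 0, 0, 0, 0, 0, 0, 0, 0, 0, 0, 0, -0.001, 0],
)

```text
clock: 9.35
eef_pos: [0.521, 0.2878, 0.0139]
ee_rot: [3.141, 0.001, 3.055]
contact_force: [0.7, -0.3, -0.9]
grip_width: 0.0271
grasp_force: 59.6
```

Call:
move_arm(
  motion=[0, 0, 0, 0, 0, -0.0015, 0, 0, 0, 0, 0, 0, -0.001, 0, 0, 0, 0, 0, 0, 0, 0],
)

```text
clock: 9.72
eef_pos: [0.5207, 0.2877, 0.0112]
ee_rot: [3.141, 0.001, 3.056]
contact_force: [-1.1, -0.4, 2.2]
grip_width: 0.0271
grasp_force: 59.9
```

Call:
move_arm(
  motion=[0, 0, 0, 0, 0, 0, 0.036, 0, 0, 0, 0, 0, 0, 0.06, 0, 0, 0, 0, 0, 0.03, 0.06, 0, 0, 0, 0, 0, 0.05, 0.06, 0, 0, 0, 0, 0, 0.04, 0.06],
)

```text
clock: 10.35
eef_pos: [0.5207, 0.2876, 0.1324]
ee_rot: [3.141, 0.0, 3.055]
contact_force: [1.1, 0.8, -0.5]
grip_width: 0.0602
grasp_force: 0.0
```

Call:
move_arm(
  motion=[0, 0, 1, -0.013, -0.0396, 0, 0.06, 0, 0, 1, -0.013, -0.0396, 0, 0.06, 0, 0, 1, -0.013, -0.0396, 0, 0.06, 0, 0, 1, -0.013, -0.0396, 0, 0.06, 0, 0, 0.9, -0.013, -0.0396, 0, 0.06],
)

```text
clock: 10.98
eef_pos: [0.455, 0.0884, 0.1309]
ee_rot: [-3.142, 0.0, -3.142]
contact_force: [0.4, -0.4, 0.1]
grip_width: 0.0598
grasp_force: 0.0
```

Call:
move_arm(
  motion=[0, 0, 0, 0, 0, -0.04, 0.06, 0, 0, 0, 0, 0, -0.03, 0.06, 0, 0, 0, 0, 0, 0, 0.06],
)

```text
clock: 11.35
eef_pos: [0.4542, 0.0892, 0.0594]
ee_rot: [-3.141, -0.004, 3.141]
contact_force: [-0.3, -0.7, -0.0]
grip_width: 0.0602
grasp_force: 0.0
```

```bash
python3 - <<'E'
from h import *
c=snap('wrist','w9'); s=ctrl.read_state(); print(s['clock'],s['eef_pos'],s['ee_rot'],s['grip_width'],s['contact_force'])
cv2.imwrite('pics/w9.png',c['image'][:,:,::-1])
E
```

```text
11.4 [0.45503866 0.08952405 0.06053782] [-3.14110511e+00 -1.91112750e-03  3.14114280e+00] 0.0599244748846394 [ 0.33165907  0.60631451 -0.03399637]
```

View pics/w9.png

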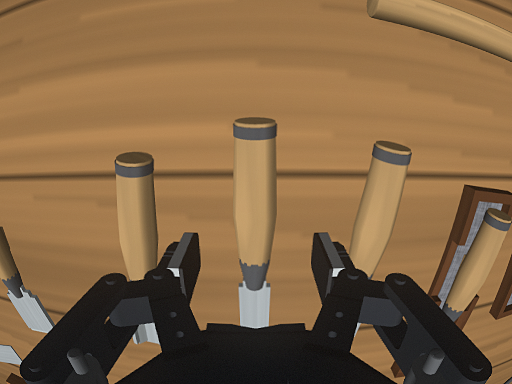

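The 25 mm chisel (255,190) is centred, and the 12 mm at the right is in its tray. Gripping.

Call:
move_arm(
  motion=[0, 0, 0, 0, 0, -0.025, 0.06, 0, 0, 0, 0, 0, -0.02, 0.06, 0, 0, 0, 0, 0, -0.0095, 0.06, 0, 0, 0, 0, 0, 0, 0.02, 0, 0, 0, 0, 0, 0, 0.02],
)

```text
clock: 12.02
eef_pos: [0.456, 0.0897, 0.0073]
ee_rot: [3.141, 0.001, 3.141]
contact_force: [-1.7, 0.5, 9.7]
grip_width: 0.0275
grasp_force: 58.4
```

Call:
move_arm(
  motion=[0, 0, 0, 0, 0, 0, 0, 0, 0, 0, 0, 0, 0, 0, 0, 0, 0, 0, 0, 0.01, 0, 0, 0, 0, 0, 0, 0.05, 0, 0, 0, 0, 0, 0, 0.05, 0],
)

```text
clock: 12.65
eef_pos: [0.4549, 0.0895, 0.1179]
ee_rot: [-3.141, -0.001, 3.141]
contact_force: [2.0, -0.3, -2.6]
grip_width: 0.0275
grasp_force: 59.8
```

Call:
move_arm(
  motion=[0, 0, -0.4, 0.0038, -0.0476, 0, 0, 0, 0, -0.4, 0.0038, -0.0476, 0, 0, 0, 0, -0.4, 0.0038, -0.0476, 0, 0, 0, 0, -0.4, 0.0038, -0.0476, 0, 0, 0, 0, -0.4, 0.0038, -0.0476, 0, 0],
)

```text
clock: 13.28
eef_pos: [0.4743, -0.1499, 0.1171]
ee_rot: [3.142, 0.0, 3.106]
contact_force: [1.2, -0.0, -1.3]
grip_width: 0.0269
grasp_force: 59.8
```

Call:
move_arm(
  motion=[0, 0, -0.5, 0.0038, -0.0476, 0, 0, 0, 0, -0.5, 0.0038, -0.0476, 0, 0, 0, 0, -0.4, 0.0038, -0.0476, 0, 0, 0, 0, 0, 0, 0, -0.03, 0, 0, 0, 0, 0, 0, -0.02, 0],
)

```text
clock: 13.9
eef_pos: [0.4851, -0.2918, 0.0659]
ee_rot: [3.141, -0.001, 3.08]
contact_force: [-0.8, 0.4, -1.3]
grip_width: 0.0268
grasp_force: 59.8
```

```bash
python3 - <<'E'
from h import *
c=snap('wrist','w10'); s=ctrl.read_state(); print(s['clock'],s['eef_pos'],s['ee_rot'],s['grip_width'],s['contact_force'])
d=snap('side','s10'); o=proj(d,[.53,-.29,.06])[0].astype(int)
b=cv2.resize(d['image'][max(o[1]-55,0):o[1]+55,max(o[0]-73,0):o[0]+73],(400,300),interpolation=cv2.INTER_CUBIC)
cv2.imwrite('pics/w10.png',np.hstack([cv2.resize(c['image'],(400,300)),b])[:,:,::-1])
E
```

```text
13.95 [ 0.48411242 -0.29062429  0.06359789] [ 3.13958506 -0.00378863  3.08093245] 0.027004751094703752 [-0.23546727  0.10811812 -3.70623219]
```

View pics/w10.png

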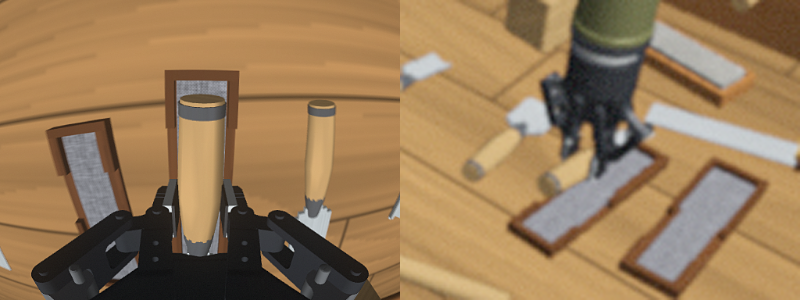

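Level and centred over insert_25. Lowering and releasing.

Call:
move_arm(
  motion=[0, 0, 0, 0, 0, -0.025, 0, 0, 0, 0, 0, 0, -0.018, 0, 0, 0, 0, 0, 0, -0.0085, 0, 0, 0, 0, 0, 0, -0.001, 0, 0, 0, 0, 0, 0, 0, 0],
)

```text
clock: 14.62
eef_pos: [0.4864, -0.2914, 0.0147]
ee_rot: [-3.141, 0.001, 3.082]
contact_force: [-0.3, 0.2, -2.6]
grip_width: 0.027
grasp_force: 59.8
```

Call:
move_arm(
  motion=[0, 0, 0, 0, 0, -0.0015, 0, 0, 0, 0, 0, 0, -0.001, 0, 0, 0, 0, 0, 0, 0, 0],
)

```text
clock: 15.0
eef_pos: [0.4865, -0.2916, 0.0133]
ee_rot: [-3.141, 0.002, 3.081]
contact_force: [-3.1, 2.3, 14.2]
grip_width: 0.0274
grasp_force: 61.3
```

Call:
move_arm(
  motion=[0, 0, 0, 0, 0, 0, 0.036, 0, 0, 0, 0, 0, 0, 0.06, 0, 0, 0, 0, 0, 0.03, 0.06, 0, 0, 0, 0, 0, 0.05, 0.06, 0, 0, 0, 0, 0, 0.04, 0.06],
)

```text
clock: 15.62
eef_pos: [0.4861, -0.2913, 0.1329]
ee_rot: [-3.141, 0.001, 3.082]
contact_force: [0.4, 0.3, -0.2]
grip_width: 0.0602
grasp_force: 0.0
```

Call:
move_arm(
  motion=[0, 0, -0.1, -0.0017, 0.0467, 0, 0.06, 0, 0, -0.1, -0.0017, 0.0467, 0, 0.06, 0, 0, -0.1, -0.0017, 0.0467, 0, 0.06, 0, 0, -0.1, -0.0017, 0.0467, 0, 0.06, 0, 0, -0.1, -0.0017, 0.0467, 0, 0.06],
)

```text
clock: 16.25
eef_pos: [0.4773, -0.0563, 0.1313]
ee_rot: [3.142, 0.0, 3.073]
contact_force: [0.4, -0.1, -0.1]
grip_width: 0.0597
grasp_force: 0.0
```

Call:
move_arm(
  motion=[0, 0, -0.1, -0.0017, 0.0467, 0, 0.06, 0, 0, 0, -0.0017, 0.0467, 0, 0.06, 0, 0, 0, -0.0017, 0.0467, 0, 0.06, 0, 0, 0, -0.0017, 0.0467, 0, 0.06, 0, 0, 0, -0.0017, 0.0467, 0, 0.06],
)

```text
clock: 16.88
eef_pos: [0.4688, 0.1773, 0.1313]
ee_rot: [3.142, 0.0, 3.071]
contact_force: [0.5, -0.5, 0.3]
grip_width: 0.06
grasp_force: 0.0
```

Call:
move_arm(
  motion=[0, 0, 0, 0, 0, -0.04, 0.06, 0, 0, 0, 0, 0, -0.03, 0.06, 0, 0, 0, 0, 0, 0, 0.06],
)

```text
clock: 17.25
eef_pos: [0.4675, 0.1754, 0.0596]
ee_rot: [-3.14, -0.004, 3.072]
contact_force: [0.0, -0.9, -0.1]
grip_width: 0.06
grasp_force: 0.0
```

```bash
python3 - <<'E'
from h import *
c=snap('wrist','w11'); s=ctrl.read_state(); print(s['clock'],s['eef_pos'],s['ee_rot'],s['grip_width'],s['contact_force'])
d=snap('side','s11'); o=proj(d,[.53,-.29,.02])[0].astype(int)
b=cv2.resize(d['image'][o[1]-50:o[1]+50,o[0]-66:o[0]+67],(400,300),interpolation=cv2.INTER_CUBIC)
cv2.imwrite('pics/w11.png',np.hstack([cv2.resize(c['image'],(400,300)),b])[:,:,::-1])
E
```

```text
17.3 [0.46844622 0.17558478 0.06092756] [-3.14062346e+00 -1.83028319e-03  3.07117358e+00] 0.05985291142523793 [0.2793592  0.13289356 0.31249819]
```

View pics/w11.png

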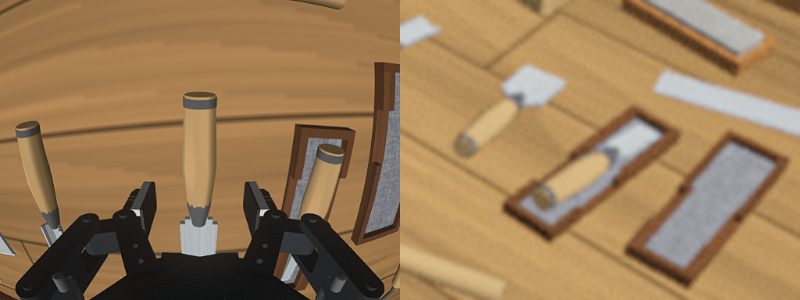

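The 25 mm is seated and the 38 mm (200,150) is centred between the fingers. Gripping and carrying it.

Call:
move_arm(
  motion=[0, 0, 0, 0, 0, -0.025, 0.06, 0, 0, 0, 0, 0, -0.02, 0.06, 0, 0, 0, 0, 0, -0.009, 0.06, 0, 0, 0, 0, 0, 0, 0.02, 0, 0, 0, 0, 0, 0, 0.02],
)

```text
clock: 17.98
eef_pos: [0.4695, 0.1759, 0.0084]
ee_rot: [3.141, 0.001, 3.071]
contact_force: [-2.3, -1.1, 9.4]
grip_width: 0.0268
grasp_force: 58.5
```

Call:
move_arm(
  motion=[0, 0, 0, 0, 0, 0, 0, 0, 0, 0, 0, 0, 0, 0, 0, 0, 0, 0, 0, 0.01, 0, 0, 0, 0, 0, 0, 0.05, 0, 0, 0, 0, 0, 0, 0.05, 0],
)

```text
clock: 18.6
eef_pos: [0.4684, 0.1757, 0.1189]
ee_rot: [-3.141, -0.001, 3.071]
contact_force: [0.9, 0.4, -1.2]
grip_width: 0.0271
grasp_force: 59.7
```

Call:
move_arm(
  motion=[0, 0, 0.5, 0.0046, -0.0485, 0, 0, 0, 0, 0.5, 0.0046, -0.0485, 0, 0, 0, 0, 0.5, 0.0046, -0.0485, 0, 0, 0, 0, 0.5, 0.0046, -0.0485, 0, 0, 0, 0, 0.5, 0.0046, -0.0485, 0, 0],
)

```text
clock: 19.23
eef_pos: [0.4918, -0.0682, 0.1181]
ee_rot: [-3.142, 0.001, 3.115]
contact_force: [0.4, 0.5, -1.7]
grip_width: 0.0267
grasp_force: 59.7
```

Call:
move_arm(
  motion=[0, 0, 0.5, 0.0046, -0.0485, 0, 0, 0, 0, 0.5, 0.0046, -0.0485, 0, 0, 0, 0, 0.5, 0.0046, -0.0485, 0, 0, 0, 0, 0.5, 0.0046, -0.0485, 0, 0, 0, 0, 0.5, 0.0046, -0.0485, 0, 0],
)

```text
clock: 19.85
eef_pos: [0.5147, -0.3107, 0.118]
ee_rot: [3.142, 0.0, -3.124]
contact_force: [0.9, 0.0, -0.2]
grip_width: 0.0268
grasp_force: 59.7
```

Call:
move_arm(
  motion=[0, 0, 0.8, 0.0046, -0.0485, 0, 0, 0, 0, 0.7, 0.0046, -0.0485, 0, 0, 0, 0, 0, 0, 0, 0, 0, 0, 0, 0, 0, 0, -0.03, 0, 0, 0, 0, 0, 0, -0.02, 0],
)

```text
clock: 20.48
eef_pos: [0.5238, -0.4048, 0.0668]
ee_rot: [3.14, -0.001, -3.098]
contact_force: [0.3, -0.2, -2.0]
grip_width: 0.0269
grasp_force: 59.7
```

```bash
python3 - <<'E'
from h import *
c=snap('wrist','w12'); s=ctrl.read_state(); print(s['clock'],s['eef_pos'],s['ee_rot'],s['grip_width'],s['contact_force'])
d=snap('side','s12'); o=proj(d,[.57,-.40,.05])[0].astype(int)
b=cv2.resize(d['image'][o[1]-50:o[1]+50,o[0]-66:o[0]+67],(400,300),interpolation=cv2.INTER_CUBIC)
cv2.imwrite('pics/w12.png',np.hstack([cv2.resize(c['image'],(400,300)),b])[:,:,::-1])
E
```

```text
20.525 [ 0.52262373 -0.40391839  0.06404806] [ 3.13787297 -0.00365967 -3.09769177] 0.026984753613369626 [-1.5018352   0.28009566 -4.4955397 ]
```

View pics/w12.png

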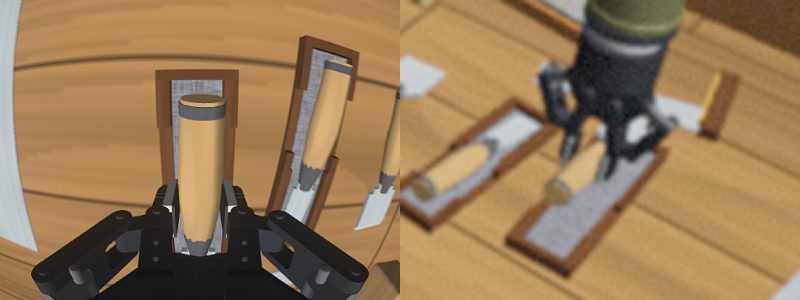

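The 38 mm is level over insert_38, about 2 mm right of the tray's centre, so I'm shifting it while lowering.

Call:
move_arm(
  motion=[0, 0, 0, 0.0005, -0.002, -0.025, 0, 0, 0, 0, 0, 0, -0.018, 0, 0, 0, 0, 0, 0, -0.0075, 0, 0, 0, 0, 0, 0, -0.001, 0, 0, 0, 0, 0, 0, 0, 0],
)

```text
clock: 21.2
eef_pos: [0.525, -0.4084, 0.0165]
ee_rot: [-3.141, 0.001, -3.099]
contact_force: [0.1, 0.4, -1.8]
grip_width: 0.0271
grasp_force: 59.7
```

Call:
move_arm(
  motion=[0, 0, 0, 0, 0.001, -0.0015, 0, 0, 0, 0, 0, 0, -0.001, 0, 0, 0, 0, 0, 0, 0, 0],
)

```text
clock: 21.58
eef_pos: [0.525, -0.4075, 0.0146]
ee_rot: [-3.141, 0.001, -3.099]
contact_force: [-1.8, 0.4, 6.1]
grip_width: 0.0274
grasp_force: 60.5
```

Call:
move_arm(
  motion=[0, 0, 0, 0, 0, 0, 0.036, 0, 0, 0, 0, 0, 0, 0.06, 0, 0, 0, 0, 0, 0.03, 0.06, 0, 0, 0, 0, 0, 0.05, 0.06, 0, 0, 0, 0, 0, 0.04, 0.06],
)

```text
clock: 22.2
eef_pos: [0.5248, -0.4074, 0.135]
ee_rot: [-3.141, 0.001, -3.099]
contact_force: [0.5, 0.4, 0.6]
grip_width: 0.0601
grasp_force: 0.0
```

Call:
move_arm(
  motion=[0, 0, 0.4, -0.0055, 0.0472, 0, 0.06, 0, 0, 0.4, -0.0055, 0.0472, 0, 0.06, 0, 0, 0.4, -0.0055, 0.0472, 0, 0.06, 0, 0, 0.3, -0.0055, 0.0472, 0, 0.06, 0, 0, 0.3, -0.0055, 0.0472, 0, 0.06],
)

```text
clock: 22.82
eef_pos: [0.497, -0.1697, 0.1334]
ee_rot: [-3.142, 0.001, -3.067]
contact_force: [0.7, 0.5, 0.6]
grip_width: 0.06
grasp_force: 0.0
```

Call:
move_arm(
  motion=[0, 0, 0, 0, 0, -0.04, 0.06, 0, 0, 0, 0, 0, -0.03, 0.06, 0, 0, 0, 0, 0, 0, 0.06],
)

```text
clock: 23.2
eef_pos: [0.4958, -0.1706, 0.0617]
ee_rot: [3.14, -0.004, -3.067]
contact_force: [0.7, 0.6, -0.4]
grip_width: 0.0598
grasp_force: 0.0
```

```bash
python3 - <<'E'
from h import *
c=snap('wrist','w13'); s=ctrl.read_state(); print(s['clock'],s['eef_pos'],s['ee_rot'],s['grip_width'],s['contact_force'])
d=snap('side','s13'); o=proj(d,[.53,-.36,.02])[0].astype(int)
b=cv2.resize(d['image'][o[1]-50:o[1]+50,o[0]-66:o[0]+67],(400,300),interpolation=cv2.INTER_CUBIC)
cv2.imwrite('pics/w13.png',np.hstack([cv2.resize(c['image'],(400,300)),b])[:,:,::-1])
E
```

```text
23.25 [ 0.4967488  -0.17103436  0.06300404] [ 3.14095613e+00 -1.61181548e-03 -3.06708409e+00] 0.06013067819074894 [-0.45870612  0.58375535  0.96082733]
```

View pics/w13.png

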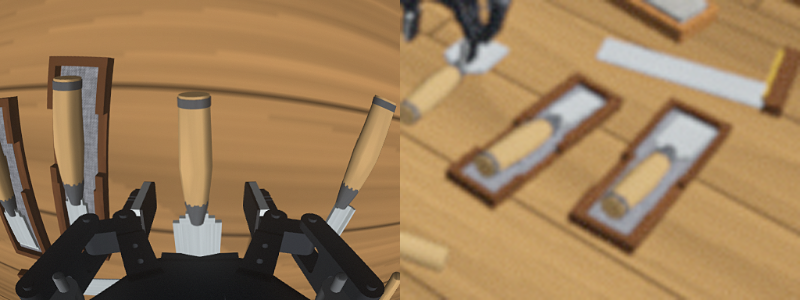

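The 38 mm is seated, and the 50 mm (195,150) is between the fingers. Gripping and carrying it to insert_50.

Call:
move_arm(
  motion=[0, 0, 0, 0, -0.001, -0.025, 0.06, 0, 0, 0, 0, 0, -0.02, 0.06, 0, 0, 0, 0, 0, -0.011, 0.06, 0, 0, 0, 0, 0, 0, 0.02, 0, 0, 0, 0, 0, 0, 0.02],
)

```text
clock: 23.92
eef_pos: [0.4977, -0.1725, 0.0084]
ee_rot: [-3.141, 0.001, -3.067]
contact_force: [-1.8, -0.2, 5.1]
grip_width: 0.0269
grasp_force: 58.7
```

Call:
move_arm(
  motion=[0, 0, 0, 0, 0, 0, 0, 0, 0, 0, 0, 0, 0, 0, 0, 0, 0, 0, 0, 0.01, 0, 0, 0, 0, 0, 0, 0.05, 0, 0, 0, 0, 0, 0, 0.05, 0],
)

```text
clock: 24.55
eef_pos: [0.4964, -0.1719, 0.1186]
ee_rot: [3.141, -0.002, -3.067]
contact_force: [1.5, -0.8, -2.6]
grip_width: 0.0269
grasp_force: 59.6
```

Call:
move_arm(
  motion=[0, 0, -0.3, -0.0035, 0.0482, 0, 0, 0, 0, -0.3, -0.0035, 0.0482, 0, 0, 0, 0, -0.3, -0.0035, 0.0482, 0, 0, 0, 0, -0.3, -0.0035, 0.0482, 0, 0, 0, 0, -0.3, -0.0035, 0.0482, 0, 0],
)

```text
clock: 25.18
eef_pos: [0.479, 0.0703, 0.1178]
ee_rot: [-3.142, -0.0, -3.094]
contact_force: [0.4, -0.5, -2.4]
grip_width: 0.027
grasp_force: 59.6
```

Call:
move_arm(
  motion=[0, 0, -0.3, -0.0035, 0.0482, 0, 0, 0, 0, -0.3, -0.0035, 0.0482, 0, 0, 0, 0, -0.3, -0.0035, 0.0482, 0, 0, 0, 0, -0.3, -0.0035, 0.0482, 0, 0, 0, 0, -0.3, -0.0035, 0.0482, 0, 0],
)

```text
clock: 25.8
eef_pos: [0.4615, 0.3112, 0.1177]
ee_rot: [-3.141, -0.0, -3.12]
contact_force: [0.8, 0.3, -1.5]
grip_width: 0.0268
grasp_force: 59.6
```

Call:
move_arm(
  motion=[0, 0, -0.5, -0.0035, 0.0482, 0, 0, 0, 0, -0.4, -0.0035, 0.0482, 0, 0, 0, 0, 0, 0, 0, 0, 0, 0, 0, 0, 0, 0, -0.03, 0, 0, 0, 0, 0, 0, -0.02, 0],
)

```text
clock: 26.42
eef_pos: [0.4546, 0.405, 0.0665]
ee_rot: [-3.14, -0.001, -3.135]
contact_force: [0.5, -0.0, -2.1]
grip_width: 0.0269
grasp_force: 59.7
```

```bash
python3 - <<'E'
from h import *
c=snap('wrist','w14'); s=ctrl.read_state(); print(s['clock'],s['eef_pos'],s['ee_rot'],s['grip_width'],s['contact_force'])
cv2.imwrite('pics/w14.png',c['image'][:,:,::-1])
E
```

```text
26.475 [0.45363453 0.40402274 0.06405611] [-3.13777006 -0.00376512 -3.13548497] 0.027248380781141533 [-0.61205585 -1.22037366 -5.1517515 ]
```

View pics/w14.png

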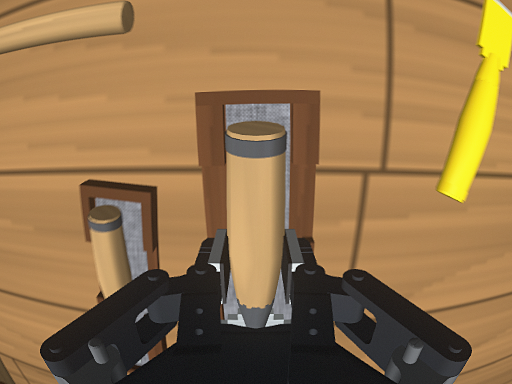

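The 50 mm is centred over insert_50 (tray centre column 258, handle 256). Lowering.

Call:
move_arm(
  motion=[0, 0, 0, 0, 0.001, -0.025, 0, 0, 0, 0, 0, 0, -0.018, 0, 0, 0, 0, 0, 0, -0.008, 0, 0, 0, 0, 0, 0, -0.001, 0, 0, 0, 0, 0, 0, 0, 0],
)

```text
clock: 27.1
eef_pos: [0.4555, 0.4073, 0.016]
ee_rot: [3.141, 0.001, -3.135]
contact_force: [-0.5, -0.4, -0.2]
grip_width: 0.027
grasp_force: 60.0
```

Call:
move_arm(
  motion=[0, 0, 0, 0, 0, -0.001, 0, 0, 0, 0, 0, 0, 0, 0],
)

```text
clock: 27.35
eef_pos: [0.4555, 0.4074, 0.0148]
ee_rot: [3.141, 0.001, -3.135]
contact_force: [-0.6, -0.4, 1.1]
grip_width: 0.0266
grasp_force: 60.1
```

Call:
move_arm(
  motion=[0, 0, 0, 0, 0, -0.0012, 0, 0, 0, 0, 0, 0, 0, 0],
)

```text
clock: 27.6
eef_pos: [0.4555, 0.4075, 0.0145]
ee_rot: [3.141, 0.001, -3.135]
contact_force: [-2.1, -2.9, 10.8]
grip_width: 0.0267
grasp_force: 61.1
```

Call:
move_arm(
  motion=[0, 0, 0, 0, 0, 0, 0.036, 0, 0, 0, 0, 0, 0, 0.06, 0, 0, 0, 0, 0, 0.03, 0.06, 0, 0, 0, 0, 0, 0.05, 0.06, 0, 0, 0, 0, 0, 0.04, 0.06],
)

```text
clock: 28.22
eef_pos: [0.4553, 0.4074, 0.1346]
ee_rot: [3.141, 0.0, -3.135]
contact_force: [0.9, -0.2, -0.5]
grip_width: 0.0603
grasp_force: 0.0
```

Call:
move_arm(
  motion=[0, 0, 0, -0.01, -0.05, 0.05, 0.06, 0, 0, 0, -0.01, -0.05, 0.03, 0.06, 0, 0, 0, -0.01, -0.05, 0, 0.06, 0, 0, 0, 0, 0, 0, 0.06],
)

```text
clock: 28.72
eef_pos: [0.4263, 0.2593, 0.2074]
ee_rot: [-3.14, 0.001, -3.14]
contact_force: [0.8, 0.1, -0.1]
grip_width: 0.0599
grasp_force: 0.0
```

```bash
python3 - <<'E'
from h import *
w=snap('wrist','w15'); s=ctrl.read_state(); print(s['clock'],s['eef_pos'],s['contact_force'])
d=snap('side','s15'); o=proj(d,[.53,-.34,.02])[0].astype(int)
b=cv2.resize(d['image'][o[1]-50:o[1]+50,o[0]-66:o[0]+67],(400,300),interpolation=cv2.INTER_CUBIC)
r=rect(w,.36,.66,.22,.48,.016,.65); r=cv2.resize(r,None,fx=600/r.shape[0],fy=600/r.shape[0])[:,:400,::-1]
p=rect(load('top0'),0,1,0,1,0,5); t=snap('top','t15'); q=rect(t,.36,.66,-.47,.2,.016,1)[:,:,::-1]; q=cv2.resize(q,(r.shape[1]*0+400,300))
cv2.imwrite('pics/w15.png',np.hstack([cv2.resize(r,(400,600)),np.vstack([b,q])])[:,:,::-1])
E
```

```text
28.775 [0.42652738 0.26196277 0.20729088] [ 0.22270942  0.61609315 -0.66827382]
```

View pics/w15.png

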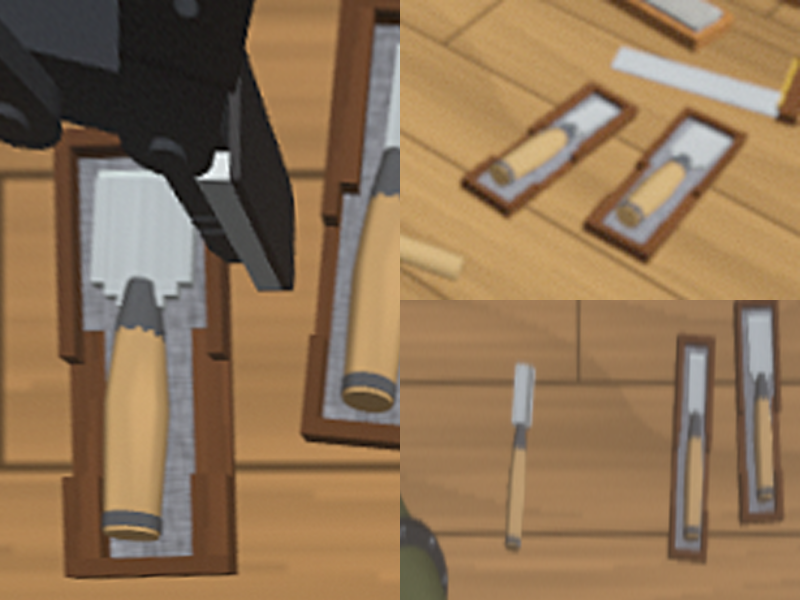

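All four lie in their trays and the gouge is undisturbed at (518,455). I've now viewed 15 pictures, one over the limit of 14, so I'll check the 12 mm blade numerically.

```bash
python3 - <<'E'
from h import *
o=np.array([.5203,.2877]); a=np.radians(-4.9); u=np.array([np.cos(a),np.sin(a)]); v=np.array([-u[1],u[0]])
for t in ('w15','t15'):
    c=load(t)
    for x in (70,95,115,122,130,137):
        px=proj(c,[np.r_[o+(x*u+y*v)/1e3,.009] for y in range(-16,17,4)]).astype(int)
        print(t,x,[int(c['image'][p[1],p[0]].mean()) for p in px if 0<=p[0]<512 and 0<=p[1]<384])
E
```

```text
w15 70 [73, 68, 129, 142, 87, 84, 88, 140, 137]
w15 95 [69, 65, 125, 193, 189, 193, 115, 135, 132]
w15 115 [67, 66, 108, 189, 188, 195, 122, 133, 124]
w15 122 [68, 67, 143, 211, 203, 203, 124, 136, 132]
w15 130 [70, 65, 128, 144, 148, 129, 123, 122, 127]
w15 137 [68, 71, 38, 32, 27, 25, 32, 30, 30]
t15 70 [75, 82, 126, 167, 174, 172, 138, 124, 90]
t15 95 [78, 106, 158, 175, 174, 146, 130, 126, 94]
t15 115 [74, 87, 142, 180, 183, 171, 134, 127, 120]
t15 122 [75, 88, 141, 160, 163, 134, 130, 123, 110]
t15 130 [77, 91, 118, 125, 79, 85, 82, 79, 76]
t15 137 [77, 78, 73, 73, 72, 75, 73, 74, 78]
```

The 12 mm blade lies inside its recess and ends at about 125 mm, with clear floor on both sides.

```bash
python3 -c "
from rig import workorder
print(workorder.job_done())"
```

```text
the job is handed in; nothing more can be done
None
```

All four chisels lie in their matching oak inserts, right way up, set in narrowest to widest; the gouge was left where it lay, and the job was handed in at about 29 s, though I viewed 15 pictures, one over the limit of 14.

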